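Eject the finished heatsink through the press guard

ROBOT

A 6-joint arm with a two-finger parallel gripper is mounted at the origin on a cart in front of the work surface, level with it; the furniture and walls round the work are solid. World frame = base frame: x ahead of the robot, y to its left, z up, the work surface at z = 0. Lengths are in m, angles in rad, forces in N, time in s.
With the tool pointing down it reaches from about 0.425 to 0.95 m from the base axis. Payload 3.5 kg.
Tool frame: the origin (TCP) lies between the finger pads; the fingertips stand 14 mm ahead of it and the grasp point (between the pads) lies 5 mm behind it; z points along the fingers, y is the line along which they close (so a half turn about z gives the same grasp; the last joint's range is limited). The gripper opens to 85 mm and grips with 20 to 120 N. Pads are 22 mm wide; open, the fingers measure 114 mm over their backs; the gripper's body (76 mm by 85 mm) begins 54 mm behind the grasp point. The pads swing forward as they close: fully open they stand 13 mm farther back than shut.
Start: joints at [1.128, 0.286, 1.577, -0, 1.279, -0.15], TCP at [0.195, 0.646, 0.245] pointing down, gripper open.
Joint ranges: [-2.77, 2.77], [-0.9, 2.22], [0.21, 2.48], [-1.53, 4.67], [0.24, 2.81], [-2.84, 2.84]. Speed limits (rad/s): [2.79, 2.79, 3.14, 3.14, 3.14, 3.14].

INTERFACE

Orientations are given as a rotation vector (axis times angle).
In Python, from plant import observe, snapshot, job_done gives the robot as it stands.
- The arm moves only by the tool play_rows, never from a script. Its argument "increments" is a list that holds one entry, the list of rows, each a list of 7 numbers: the shift along the tool's x, y, z in mm, then the turn, a rotation vector about the tool's x, y, z in rad, then the finger opening in mm, from 0 to 85.4. A call has exactly 5 rows; each row is the pose to reach, as a shift and turn from the pose commanded when the call began, along the tool's axes at that moment; what a row does not reach only later rows make up. A row lasts 1/10 s, in which the tool goes at most 50 mm and 8.59 degrees, less where a joint would pass 70% of its speed; a pose out of reach is approached as far as the arm can. A call with a gripper value outside its range is refused whole. The fingers move at their own pace and stop on an object; the grip force is fixed at half the most. Time passes only in rows, so rows that repeat a pose let the fingers close, or fill a call up. It gives the time, the measured TCP pose, the force and the opening at its end, in the units of the state.
- observe(): the state, without advancing time (a new reading comes with each control period).
- snapshot(name): name is "scene" or "side" or "wrist"; returns a dict with "color" (384x512x3 uint8, blue, green, red), "K" (3x3 intrinsics, pixels), "k1" (the pictures are not rectified: a ray, as slopes to the right and down, at radius r is drawn at 1 + k1 r^2 times it, then the intrinsics apply), "R" (3x3) and "t" (3): a world point X has camera coordinates R X + t; the wrist camera has in their place "tool_from_camera" (4x4, takes a point from camera to tool coordinates, whose origin is the TCP and whose axes are the flange's). Camera axes: x right, y down, z forward; pixel columns grow to the right and rows downward; lengths in m; the calibration is good to about 2 mm. A picture is of the moment at which its call begins: read the wrist's pose just before it. There is no depth.
- job_done(): hands the job in, once; it reports no verdict.
The state is a dict: "time": time; "q": joint angles; "qvel": joint speeds; "effort": joint torques, N m; "eef_pos": TCP position; "orientation": TCP orientation; "force": force on the tool from outside, world axes, zero at the start; "ft_torque": the same for the moment, N m; "opening": finger opening in m.
Only numpy, scipy, OpenCV 4.12 (cv2) and the standard library are available. Lean on these libraries where they do the work, as an engineer would, in place of code of your own. Each camera call takes 0.05 s, during which the arm holds its last target. There are 200 camera calls.

TASK

The small shuttle press on the bench has stopped with a heatsink in each of its two nests, but only one of them got its two brass bushes pressed in. Reach down through the guard window in front of that finished heatsink and press its ejector lever right down to its stop with the fingertips, so that the heatsink stands up out of its nest, then withdraw. Do not touch the guard on the way in or out, do not touch or pick up either heatsink, leave the bare one seated with its lever up, and leave the other things lying around alone.

Things in the scene. Friction and masses are not known exactly. Their poses are not given: they have to be found in the camera images.
- press: Shuttle press, fixed to the bench: grey base 250 x 210 mm (x by y), 15 mm high. Origin: on the bench under the base's centre; x points from the operator's side to the back, y left, z up. Guard in front, aluminium nest block behind it (top at z = 60 mm, x = -5 to +45 mm), press frame at the back from x = +65 mm, 277 mm high. Two stations, at y = +45 mm (left) and -45 mm (right).
- guard: Guard over the levers, fixed on the press, same origin and axes: a sheet steel hood, closed at front and sides. Flat top at x = -120 to -16 mm, y = -103 to +103 mm, upper face at z = 85 mm (87 with the rubber edging round the windows). Two windows side by side with a 16 mm bar between them.
- left_window (a point): Centre of the guard's left window, level with the guard's upper face, at x = -68, y = +45, z = 85 mm of the press. Clear opening 65 mm in x by 69 mm in y (inside its rubber edging). The left pedal lies below it.
- right_window (a point): Centre of the guard's right window, level with the guard's upper face, at x = -68, y = -45, z = 85 mm of the press. Clear opening 65 mm in x by 69 mm in y (inside its rubber edging). The right pedal lies below it.
- left_pedal (a point): Centre of the upper face of the pedal of the left ejector lever (at y = +45 mm of the press), a ribbed pad 26 mm in x by 34 mm in y that lies under the left window. At rest it stands 71 mm above the bench, 14 mm below the guard's upper face; pressed to its stop it is about 21 mm lower and hardly shifted in x. The point moves with the lever.
- right_pedal (a point): The same point of the right ejector lever (at y = -45 mm of the press), under the right window.
- left_lever (a joint): Left ejector lever, rad: 0 up at rest, 0.36 pressed down to its stop. Its pivot lies 58 mm behind the pedal, towards the nest. It needs about 3 N on the pedal, has a stiff hinge and stays where it is left. It raises the left nest's ejector plate by 32 mm per rad (11.5 mm at the stop).
- right_lever (a joint): Right ejector lever, the same for the right nest.
- left_nest (a point): Mouth centre of the left nest, at the nest block's top face: a pocket 27 x 42 mm, 14 mm deep, in line (along the press's x axis) with the left lever and window.
- right_nest (a point): Mouth centre of the right nest, the same on the right.
- finished_heatsink_top (a point): Centre of the top of the finished heatsink, an aluminium finned block 25 x 40 x 20 mm with two brass bushes (10 mm thick, 16 mm high, 22 mm apart) standing on top of it. It sits loose in the left or the right nest, its top 6 mm above the nest block.
- bare_heatsink_top (a point): Centre of the top of the bare heatsink, the same block without bushes, in the other nest.
- spare_heatsink: Bystander: a loose bare heatsink, 25 x 40 x 20 mm, on the thin green mat to the left of the press. Origin: centre of its underside.
- screw_tray: Bystander: a loose round tray of small parts, 70 mm across and 18 mm high, on the bench to the right of the press. Origin: centre of its underside.
- tweezers: Bystander: loose steel tweezers, 139 mm long, on the thin green mat to the left of the press. Origin: centre of the underside.
Things that resemble listed ones, but are neither listed nor needed, are in the scene too. What is shaped like the part that bears bare_heatsink_top but purple is not meant.

How it is judged:
By the outcome, as a careful person would: the job done as asked, in the order asked, and still so for the second after the job is handed in, with the robot touching nothing.
It also fails if it takes over 35 s, if anything falls off the work surface, if the arm or the gripper's body presses on something with over 40 N, if the wrist force passes 120 N, or if a joint passes its speed limit or range.

## Working session

There is one attempt and no reset: what is moved stays moved. The work goes in short steps, Python scripts to look and compute and a tool call to move; the robot and the scene stay as the last step left them, time stands still between calls to the robot, and variables do not carry over. Pictures are saved under pics/ and viewed, on a budget of 10 in all, crops included, one or two more only if the job needs it, and the job is handed in when it is done.

Besides the shell and the picture viewer there is one more tool, called after "Emit:" as a command line: name --argument value ..., lists and objects as JSON in quotes. play_rows: Moves the arm, as the interface text tells. Its arguments: {"type":"object","properties":{"increments":{"type":"array"}},"required":["increments"]}

```bash
mkdir -p pics; ls
cat > h.py <<'E'
import numpy as np, cv2
from plant import observe, snapshot, job_done
from scipy.spatial.transform import Rotation as Rot
def cam(s, o=None):
    if 'R' in s: return np.array(s['R']), np.array(s['t'])
    T=np.eye(4); T[:3,:3]=Rot.from_rotvec(o['orientation']).as_matrix(); T[:3,3]=o['eef_pos']
    W=np.linalg.inv(T@np.array(s['tool_from_camera'])); return W[:3,:3],W[:3,3]
def dist(s): return np.array([s['k1'],0,0,0,0],float)
def proj(s,R,t,X):
    # model: drawn = 1+k1 r^2
    return cv2.projectPoints(np.array(X,float).reshape(-1,3),cv2.Rodrigues(R)[0],t.reshape(3,1),np.array(s['K'],float),dist(s))[0].reshape(-1,2)
def onplane(s,R,t,px,z):
    n=cv2.undistortPoints(np.array(px,float).reshape(-1,1,2),np.array(s['K'],float),dist(s)).reshape(-1,2)
    d=np.c_[n,np.ones(len(n))]@R; c=-R.T@t
    return c+d*((z-c[2])/d[:,2])[:,None]
E
python3 - <<'E'
from h import *
import pickle
o=observe(); S={n:snapshot(n) for n in('scene','side','wrist')}
pickle.dump((o,S),open('s0.pkl','wb'))
print({k:np.round(v,3) for k,v in o.items()})
for n,s in S.items(): 
    cv2.imwrite(f'pics/{n}0.png',s['color']); R,t=cam(s,o); print(n,np.round(-R.T@t,3),np.round(R[2],2),s['K'][0][0],s['k1'])
cv2.imwrite('pics/scene0b.png',cv2.resize(S['scene']['color'],(800,600)))
cv2.imwrite('pics/side0b.png',cv2.resize(S['side']['color'],(800,600)))
E
```

```text
pics
{'time': np.float64(0.0), 'q': array([ 1.128,  0.287,  1.578, -0.   ,  1.279, -0.15 ]), 'qvel': array([-0.   , -0.001,  0.   ,  0.   , -0.001,  0.001]), 'effort': array([-1.0000e-03, -4.0600e+01, -2.9262e+01, -0.0000e+00,  6.0000e-03,
       -0.0000e+00]), 'eef_pos': array([0.195, 0.646, 0.244]), 'orientation': array([-0.458, -3.107,  0.004]), 'force': array([-1.038,  0.164, -0.224]), 'ft_torque': array([ 0.02 , -0.013,  0.005]), 'opening': np.float64(0.085)}
scene [0.145 0.555 0.71 ] [ 0.47 -0.51 -0.72] 424.17741113720473 -0.12757203050221538
side [ 0.33  -0.714  0.412] [ 0.21  0.9  -0.38] 353.6897663762113 0.025194932665741836
wrist [0.114 0.67  0.373] [ 0.31 -0.1  -0.94] 328.13919782284006 -0.08963813827878642
```

View pics/scene0b.png

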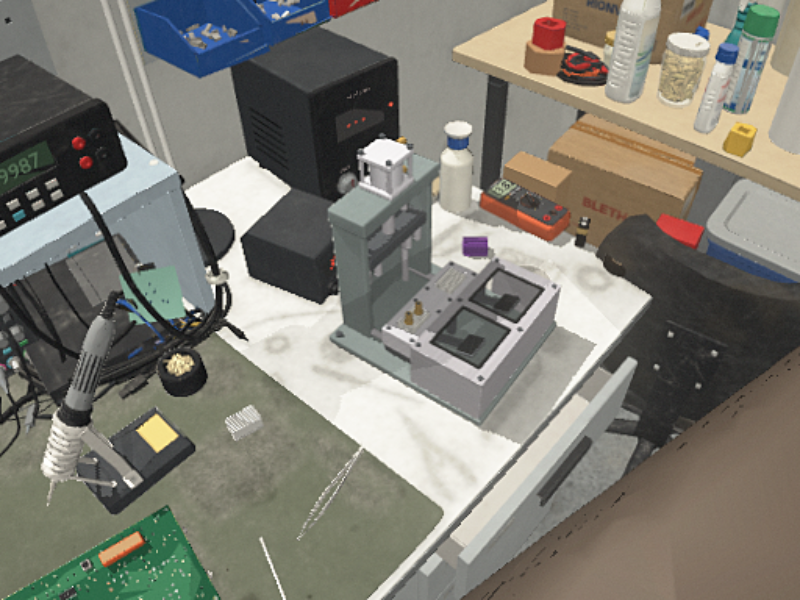

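View pics/side0b.png

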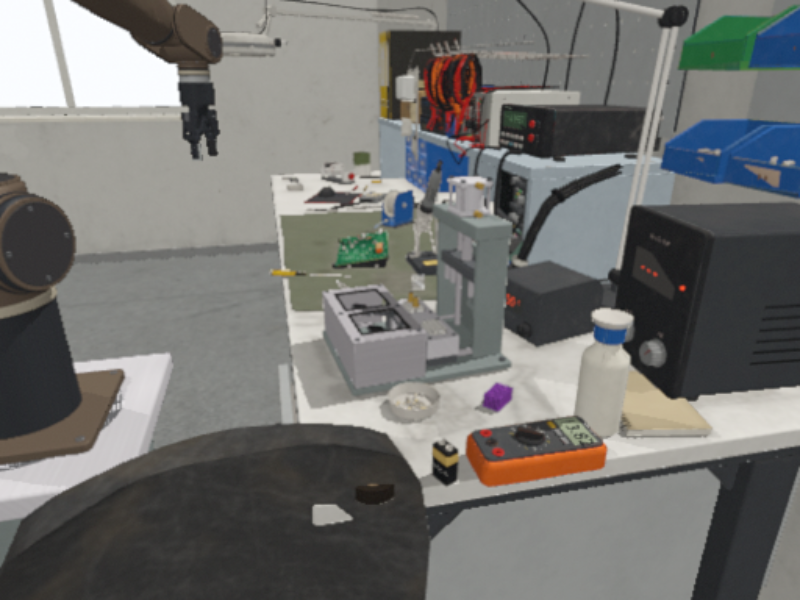

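Scene: press at about (450,320) of 800x600. Bushes appear at (412,310), in line with the window at (470,335), which is the nearer one, probably the left. The purple block at (475,245) is not meant. I'll enlarge this area to confirm which heatsink is finished and to read off the guard corners.

Run:
```python
import cv2,pickle
o,S=pickle.load(open('s0.pkl','rb'))
c=S['scene']['color'][155:275,220:370]
cv2.imwrite('pics/crop1.png',cv2.resize(c,None,fx=5,fy=5,interpolation=cv2.INTER_CUBIC))
```

```text
(no output)
```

View pics/crop1.png

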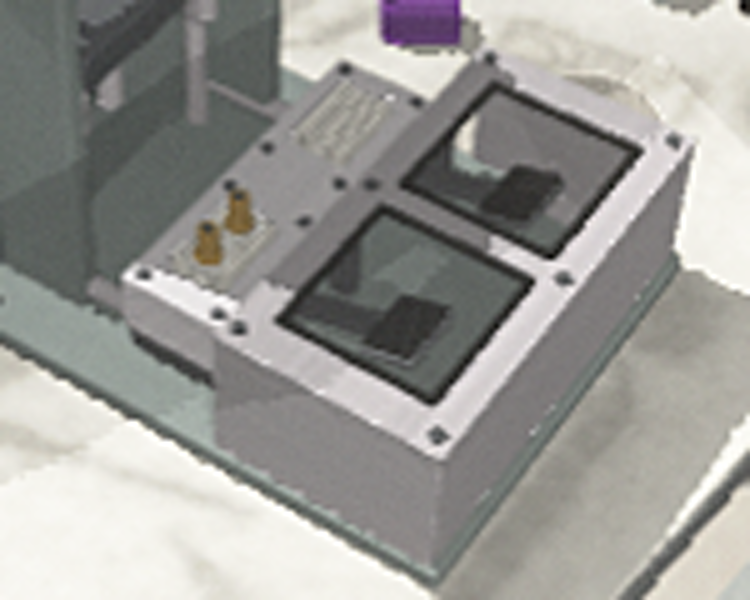

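Enlarged crop: the two candidates are the heatsink with two brass bushes at crop (225,235) in the near/left nest, and the bare finned one at (345,120) in the far/right nest. The bushed one is the finished one, in line with the near window (405,305). Next I'll get the press pose from the guard corners and windows.

```bash
cat > pose.py <<'E'
from h import *
def fit(P,Q): # 2D rigid P->Q
    pm,qm=P.mean(0),Q.mean(0); H=(P-pm).T@(Q-qm); a=np.arctan2(H[0,1]-H[1,0],H[0,0]+H[1,1])
    r=np.array([[np.cos(a),-np.sin(a)],[np.sin(a),np.cos(a)]]); return a,qm-r@pm,(P@r.T+qm-r@pm-Q)
E
python3 - <<'E'
from pose import *
import pickle
o,S=pickle.load(open('s0.pkl','rb')); s=S['scene']; R,t=cam(s)
f=lambda L:onplane(s,R,t,(np.array(L,float)+.5)/5-.5+[220,155],.085)[:,:2]
g=f([(440,458),(693,147),(478,52),(215,335)]); L=f([(380,205),(535,285),(437,405),(275,318)]); Rr=f([(497,80),(643,152),(552,258),(402,185)])
G=np.array([(-.12,.103),(-.12,-.103),(-.016,-.103),(-.016,.103)])
W=np.vstack([L.mean(0),Rr.mean(0)]); 
P=np.vstack([G,[(-.068,.045),(-.068,-.045)]]); Q=np.vstack([g,W])
for p,q in((P,Q),(G,g)):
    a,tr,e=fit(p,q); print('yaw',a,'org',tr.round(4)); print((e*1000).round(1).tolist())
print('win',W.round(4),[np.linalg.norm(np.diff(x[[0,1,2,3,0]],axis=0),axis=1).round(4) for x in(L,Rr)], np.linalg.norm(W[0]-W[1]))
a,tr,_=fit(P,Q); c,si=np.cos(a),np.sin(a); X=lambda x,y,z:[tr[0]+c*x-si*y,tr[1]+si*x+c*y,z]
pts=[X(-.068,.045,.071),X(-.068,-.045,.071),X(.02,.045,.066),X(.02,-.045,.066)]
print(np.round(pts,4)); print(((proj(s,R,t,pts)-[220,155]+.5)*5-.5).round(0))
E
```

```text
yaw 0.09996642041372804 org [0.529  0.0651]
[[-1.3, 2.2], [0.8, -3.9], [0.4, -5.2], [0.7, 2.6], [-0.3, 1.9], [-0.3, 2.5]]
yaw 0.1000217077915756 org [0.5288 0.0662]
[[-1.5, 3.3], [0.7, -2.8], [0.3, -4.1], [0.5, 3.7]]
win [[0.4571 0.1013]
 [0.4661 0.011 ]] [array([0.0736, 0.0735, 0.074 , 0.0747]), array([0.0727, 0.0745, 0.0707, 0.0775])] 0.09066445114694067
[[0.4568 0.1031 0.071 ]
 [0.4658 0.0136 0.071 ]
 [0.5444 0.1119 0.066 ]
 [0.5534 0.0223 0.066 ]]
[[402. 327.]
 [517. 194.]
 [222. 242.]
 [342. 119.]]
```

Geometry is consistent (window spacing 90.7 vs 90 mm, edging about 74 mm square, nest and pedal projections land on the parts). Next: move increments to a hover over the left window.

```bash
cat >> h.py <<'E'
def goal(o,p,yaw):
    """shift mm and turn (tool axes) to TCP p, pointing down, tool x at world heading yaw"""
    R0=Rot.from_rotvec(o['orientation']); R1=Rot.from_matrix(np.c_[[np.cos(yaw),np.sin(yaw),0],[np.sin(yaw),-np.cos(yaw),0],[0,0,-1]])
    return R0.inv().apply(np.array(p)-o['eef_pos'])*1000,(R0.inv()*R1).as_rotvec()
E
python3 - <<'E'
from h import *
import pickle
o,S=pickle.load(open('s0.pkl','rb')); s=S['scene']; R,t=cam(s)
print(onplane(s,R,t,np.array([(140,500),(190,445),(80,490)])*.64,0.0).round(3), onplane(s,R,t,np.array([(110,300)])*.64,0.2).round(3),onplane(s,R,t,np.array([(110,300)])*.64,0.1).round(3))
print(goal(o,[.457,.102,.215],np.pi+.1))
print(goal(o,[.457,.102,.245],np.pi+.1))
E
```

```text
[[0.633 0.505 0.   ]
 [0.651 0.416 0.   ]
 [0.7   0.551 0.   ]] [[0.733 0.407 0.2  ]] [[0.848 0.377 0.1  ]]
(array([-408.23169764, -444.7312901 ,   29.83716801]), array([-0.00223415, -0.00078695, -0.39281795]))
(array([-4.08221687e+02, -4.44801182e+02, -1.62748911e-01]), array([-0.00223415, -0.00078695, -0.39281795]))
```

Emit:
play_rows --increments '[[[-20,-22,-5,0,0,-0.08,0],[-47,-51,-10,0,0,-0.16,0],[-75,-82,-10,0,0,-0.24,0],[-105,-114,-10,0,0,-0.32,0],[-135,-147,-10,0,0,-0.39,0]]]'

```text
time: 0.65
eef_pos: [0.2819, 0.465, 0.255]
orientation: [0.159, -3.137, 0.001]
force: [0.8, -0.8, -0.2]
opening: 0.0123
```

Run:
```python
from h import *
o=observe(); print(o['time'],o['eef_pos'],o['q'],o['force'],o['opening'])
print(goal(o,[.457,.102,.215],np.pi+.1))
```

```text
0.65 [0.28185784 0.46497276 0.25497402] [ 8.39276257e-01 -1.12877110e-02  1.88973524e+00 -1.99518782e-04
  1.26350923e+00 -8.32440132e-01] [ 0.81361749 -0.80052618 -0.1904348 ] 0.012271554345627494
(array([-137.66472273, -378.76415411,   40.10066395]), array([-0.00038577, -0.00014111,  0.00098045]))
```

Emit:
play_rows --increments '[[[-14,-38,0,0,0,0,0],[-28,-76,0,0,0,0,0],[-42,-114,0,0,0,0,0],[-56,-152,5,0,0,0,0],[-68,-186,10,0,0,0,0]]]'

```text
time: 1.15
eef_pos: [0.3678, 0.2863, 0.2452]
orientation: [-0.152, 3.137, 0.0]
force: [0.1, -0.1, -0.2]
opening: -0.0
```

Run:
```python
from h import *
o=observe(); print(o['time'],o['eef_pos'],o['q'],o['force'],o['opening'])
print(goal(o,[.457,.102,.215],np.pi+.1))
```

```text
1.15 [0.36777137 0.28633795 0.24523518] [ 4.43436014e-01 -1.90340122e-01  2.07206458e+00 -2.07937743e-04
  1.25935894e+00 -1.22424252e+00] [ 0.05532741 -0.13706066 -0.17112295] -4.2290727895748494e-05
(array([ -70.95030488, -192.10878233,   30.27647846]), array([-1.40598023e-05,  5.46197748e-04, -3.05412965e-03]))
```

Emit:
play_rows --increments '[[[-16,-43,5,0,0,0,0],[-32,-86,10,0,0,0,0],[-46,-125,18,0,0,0,0],[-58,-160,25,0,0,0,0],[-68,-185,30,0,0,0,0]]]'

```text
time: 1.65
eef_pos: [0.4532, 0.1084, 0.2147]
orientation: [0.15, -3.137, 0.0]
force: [0.9, 0.1, 0.3]
opening: -0.0001
```

Run:
```python
from h import *
import pickle
o=observe(); s=snapshot('wrist'); o2=observe(); pickle.dump((o,s),open('s1.pkl','wb'))
print(o['time'],o['eef_pos'],o2['eef_pos'],o2['q'],o['force'],o['opening'])
print(goal(o2,[.457,.102,.215],np.pi+.1))
cv2.imwrite('pics/wrist1.png',cv2.resize(s['color'],(800,600),interpolation=cv2.INTER_CUBIC))
```

```text
1.65 [0.45322565 0.10835412 0.21467896] [0.45435465 0.10612422 0.21403583] [ 0.0128368  -0.15762262  2.10268364 -0.00281583  1.19704734 -1.65067703] [0.8886557  0.07545686 0.26649303] -7.295060930078434e-05
(array([-2.24697788, -4.35620634, -0.95460476]), array([-0.00256902, -0.00073258, -0.00625373]))
```

View pics/wrist1.png

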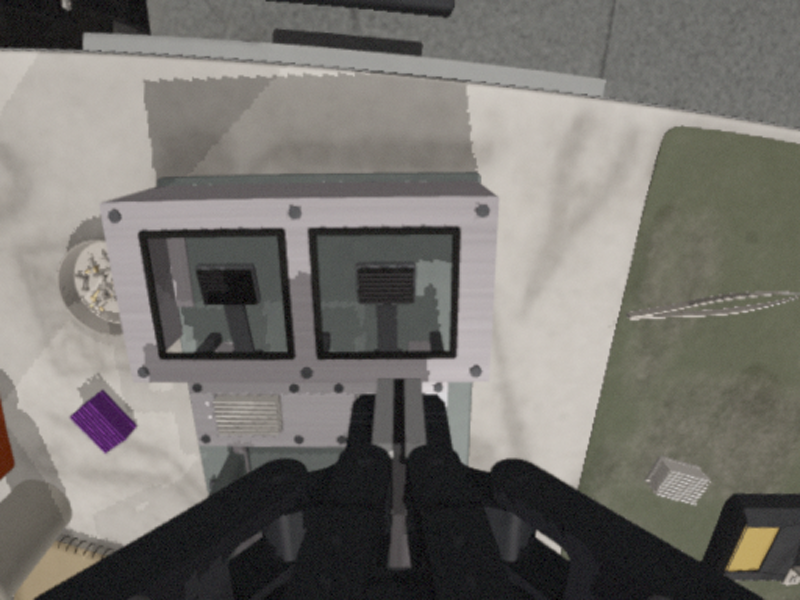

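Wrist view at 800x600: image right is +y. The left window has its outer corners at (310,229), (460,227), (455,357) and (316,358), with its pedal at about (387,284). The bare heatsink sits at (245,413), on the right. Next I'll measure both, and how the gripper's width varies along its length.

Run:
```python
from pose import *
import pickle
o,s=pickle.load(open('s1.pkl','rb')); R,t=cam(s,o); px=lambda L:(np.array(L,float)+.5)*.64-.5
f=lambda L,z:onplane(s,R,t,px(L),z)[:,:2]
L=f([(310,229),(460,227),(455,357),(316,358)],.087); Rr=f([(139,232),(284,229),(293,357),(160,357)],.087)
p=f([(358,263),(414,263),(414,302),(358,302)],.071); p2=f([(197,266),(255,265),(258,303),(203,304)],.071)
g=f([(104,203),(497,196),(480,380),(136,382)],.085)
for n,x in dict(L=L,R=Rr,pedL=p,pedR=p2,guard=g).items(): print(n,x.mean(0).round(4),np.linalg.norm(np.diff(x[[0,1,2,3,0]],axis=0),axis=1).round(4))
G=np.array([(-.12,-.103),(-.12,.103),(-.016,.103),(-.016,-.103)]); a,tr,e=fit(G,g); print(a,tr,(e*1e3).round(1).tolist())
W=np.vstack([L.mean(0),Rr.mean(0)]); d=W[0]-W[1]; print('yaw win',np.arctan2(-d[0],d[1]))
# gripper profile: plane tool x=const
T=np.array(s['tool_from_camera']); n=cv2.undistortPoints(px([(378,380),(425,380),(355,400),(447,400),(350,460),(455,460),(300,465),(490,465),(230,480),(570,490)]).reshape(-1,1,2),np.array(s['K'],float),dist(s)).reshape(-1,2)
d=np.c_[n,np.ones(len(n))]@T[:3,:3].T
for X in(0,.011): print(X,((T[:3,3]+d*((X-T[0,3])/d[:,0])[:,None])[:,1:]*1e3).round(0).tolist())
```

```text
L [0.4573 0.1016] [0.0761 0.0726 0.077  0.0723]
R [0.4663 0.0125] [0.0766 0.0718 0.0761 0.0715]
pedL [0.4552 0.1015] [0.0308 0.0228 0.0316 0.0228]
pedR [0.4648 0.013 ] [0.033  0.0224 0.0321 0.0226]
guard [0.4623 0.0564] [0.2022 0.1036 0.1993 0.1039]
0.10105837567965734 [0.52998584 0.06330218] [[-0.3, -3.1], [0.3, 0.8], [0.4, 4.6], [-0.3, -2.2]]
yaw win 0.10055002009303776
0 [[-7.0, 28.0], [9.0, 28.0], [-14.0, 15.0], [15.0, 15.0], [-13.0, -16.0], [15.0, -16.0], [-26.0, -19.0], [24.0, -19.0], [-42.0, -25.0], [42.0, -29.0]]
0.011 [[-6.0, 8.0], [8.0, 8.0], [-12.0, -4.0], [13.0, -4.0], [-11.0, -31.0], [13.0, -31.0], [-22.0, -33.0], [21.0, -33.0], [-37.0, -39.0], [36.0, -42.0]]
```

Emit:
play_rows --increments '[[[0,0,15,0,0,0,0],[0,0,35,0,0,0,0],[0,0,55,0,0,0,0],[0,0,70,0,0,0,0],[0,0,70,0,0,0,0]]]'

```text
time: 2.2
eef_pos: [0.4509, 0.1106, 0.1427]
orientation: [0.152, -3.132, -0.0]
force: [-0.4, 0.5, -0.0]
opening: -0.0003
```

Run:
```python
from h import *
o=observe(); print(o['time'],o['eef_pos'],o['q'],o['force'],o['opening'])
print(goal(o,[.4567,.1016,.100],np.pi+.1))
```

```text
2.2 [0.45090601 0.11055897 0.14273286] [ 2.13631615e-02 -6.98309880e-02  2.16443470e+00  8.29959534e-06
  1.05277425e+00 -1.64657509e+00] [-0.3697163   0.49779407 -0.02125269] -0.0002586159732836663
(array([-5.14418713, -9.49768174, 42.69967854]), array([ 0.00045341, -0.00576753, -0.00286219]))
```

Emit:
play_rows --increments '[[[-3,-5,5,0,-0.006,-0.003,0],[-5,-9.5,15,0,-0.006,-0.003,0],[-5,-9.5,25,0,-0.006,-0.003,0],[-5,-9.5,32,0,-0.006,-0.003,0],[-5,-9.5,32,0,-0.006,-0.003,0]]]'

```text
time: 2.7
eef_pos: [0.4579, 0.1015, 0.1118]
orientation: [-0.157, 3.135, 0.001]
force: [-0.1, 0.4, -0.3]
opening: -0.0001
```

Run:
```python
from h import *
import pickle
o=observe(); s=snapshot('wrist');c=snapshot('scene'); pickle.dump((o,s,c),open('s2.pkl','wb'))
print(o['time'],o['eef_pos'],o['q'],o['force'],o['opening'])
print(goal(o,[.4567,.1016,.080],np.pi+.1))
a=cv2.resize(s['color'][100:384,130:380],None,fx=1.6,fy=1.6,interpolation=cv2.INTER_CUBIC)
b=cv2.resize(c['color'][155:275,220:350],(400,454),interpolation=cv2.INTER_CUBIC)
cv2.imwrite('pics/p2.png',np.hstack([a[:454],b]))
```

```text
2.7 [0.45786566 0.10147866 0.11183911] [ 9.43918884e-04 -1.50175684e-02  2.17684386e+00  7.50918100e-04
  9.76760923e-01 -1.67023785e+00] [-0.14564463  0.35848824 -0.30330171] -9.219703759273623e-05
(array([ 1.24490742,  0.22681667, 31.83552938]), array([ 3.22046262e-04,  3.05237123e-03, -3.39188251e-05]))
```

View pics/p2.png

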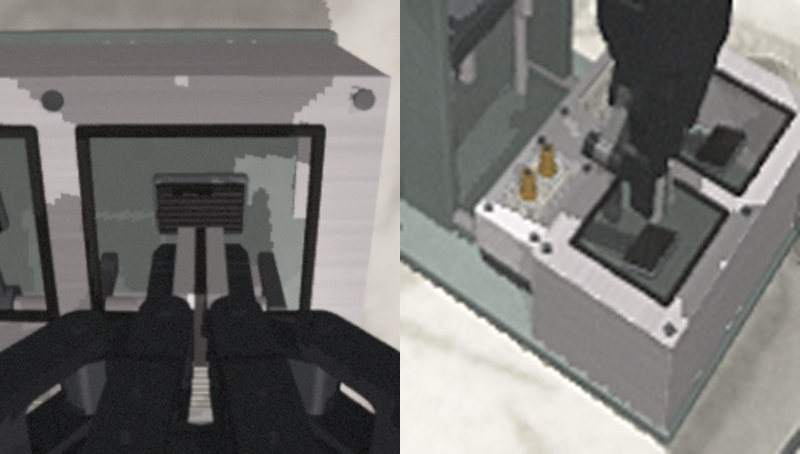

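Fingers are centred over the left pedal, and the window edges are clear all round. Descending onto the pedal.

Emit:
play_rows --increments '[[[1,0,7,0,0,0,0],[1,0,15,0,0,0,0],[1,0,22,0,0,0,0],[1,0,29,0,0,0,0],[1,0,34,0,0,0,0]]]'

```text
time: 3.3
eef_pos: [0.4577, 0.1015, 0.0787]
orientation: [-0.157, 3.133, 0.0]
force: [-0.6, 0.5, 2.1]
opening: -0.0004
```

Run:
```python
from h import *
o=observe(); print(o['time'],o['eef_pos'],o['force'],o['ft_torque'],o['opening'])
print(goal(o,[.4567,.1016,.064],np.pi+.1))
```

```text
3.3 [0.45772803 0.10145702 0.07868525] [-0.55031619  0.51221888  2.09603207] [-0.00308074  0.29597787 -0.01875507] -0.00044955349594478204
(array([ 1.07577382,  0.24424576, 14.68049239]), array([6.47029256e-05, 4.57817480e-03, 2.85673321e-04]))
```

Contact at about 2 N. Press on.

Emit:
play_rows --increments '[[[1,0,4,0,0,0,0],[1,0,7,0,0,0,0],[1,0,10,0,0,0,0],[1,0,12,0,0,0,0],[1,0,13,0,0,0,0]]]'

```text
time: 3.8
eef_pos: [0.457, 0.1014, 0.0661]
orientation: [-0.157, 3.132, 0.0]
force: [-2.3, 0.3, 3.3]
opening: -0.0
```

Emit:
play_rows --increments '[[[0,0,1,0,0,0,0],[0,0,1,0,0,0,0],[0,0,2,0,0,0,0],[0,0,2,0,0,0,0],[0,0,2,0,0,0,0]]]'

```text
time: 4.3
eef_pos: [0.4574, 0.1014, 0.0652]
orientation: [-0.157, 3.132, 0.0]
force: [-4.9, -0.5, 8.8]
opening: -0.0002
```

Emit:
play_rows --increments '[[[0,0,1,0,0,0,0],[0,0,2,0,0,0,0],[0,0,3,0,0,0,0],[0,0,3,0,0,0,0],[0,0,3,0,0,0,0]]]'

```text
time: 4.8
eef_pos: [0.4576, 0.1014, 0.0647]
orientation: [-0.158, 3.134, -0.0]
force: [-12.1, -1.7, 25.4]
opening: 0.0
```

Run:
```python
from h import *
o=observe(); s=snapshot('scene'); w=snapshot('side')
print(o['time'],o['eef_pos'],o['force'],o['ft_torque'])
b=cv2.resize(s['color'][155:275,220:350],(400,454),interpolation=cv2.INTER_CUBIC)
c=cv2.resize(w['color'][170:260,200:330],(400,454),interpolation=cv2.INTER_CUBIC)
cv2.imwrite('pics/p3.png',np.hstack([b,c]))
```

```text
4.8 [0.4575517  0.10139751 0.06469068] [-12.09856384  -1.72190204  25.41402351] [-0.17764547  2.06972309  0.05514954]
```

View pics/p3.png

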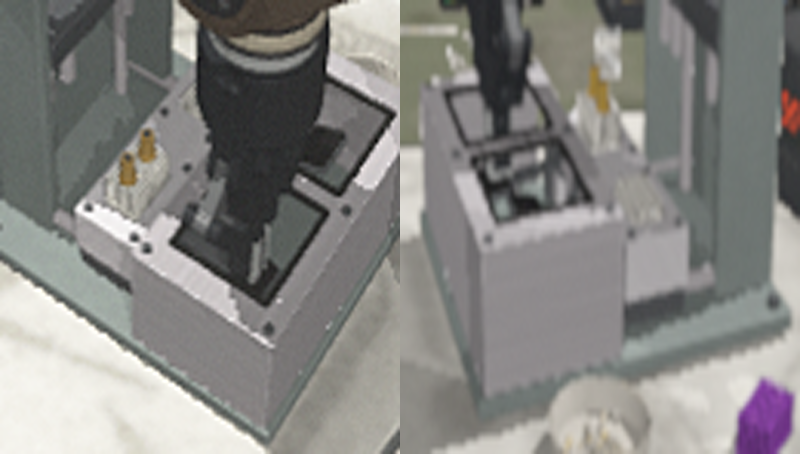

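The bushed heatsink stands up out of the left nest (left crop, about (135,185)), and the bare one is still flush. The force rose to 25 N with the tips stopped at about 51 mm (expected about 50), so the lever is at its stop. Withdrawing straight up.

Emit:
play_rows --increments '[[[0,0,-4,0,0,0,0],[0,0,-10,0,0,0,0],[0,0,-20,0,0,0,0],[0,0,-32,0,0,0,0],[0,0,-46,0,0,0,0]]]'

```text
time: 5.4
eef_pos: [0.4568, 0.1013, 0.1079]
orientation: [-0.157, 3.132, 0.001]
force: [-0.3, -0.0, 0.2]
opening: 0.0002
```

Emit:
play_rows --increments '[[[0,0,-18,0,0,0,0],[0,0,-40,0,0,0,0],[0,0,-65,0,0,0,0],[0,0,-90,0,0,0,0],[0,0,-110,0,0,0,0]]]'

```text
time: 5.9
eef_pos: [0.4567, 0.1013, 0.2197]
orientation: [-0.157, 3.129, 0.0]
force: [-0.0, 0.5, 1.2]
opening: -0.0003
```

Emit:
play_rows --increments '[[[10,15,0,0,0,0,0],[15,40,0,0,0,0,0],[20,75,0,0,0,0,0],[20,100,0,0,0,0,0],[20,100,0,0,0,0,0]]]'

```text
time: 6.4
eef_pos: [0.4259, 0.2008, 0.218]
orientation: [-0.162, 3.13, 0.002]
force: [-1.1, -0.5, 0.0]
opening: -0.0002
```

Run:
```python
from h import *
o=observe(); s=snapshot('scene'); w=snapshot('wrist')
print(o['time'],o['eef_pos'],o['force'],o['qvel'].round(3))
b=cv2.resize(s['color'][155:275,220:350],(400,454),interpolation=cv2.INTER_CUBIC)
c=cv2.resize(w['color'],(400,300),interpolation=cv2.INTER_CUBIC); c=np.vstack([c,np.zeros((154,400,3),np.uint8)])
cv2.imwrite('pics/p4.png',np.hstack([b,c]))
```

```text
6.4 [0.42594385 0.20075397 0.21795738] [-1.11439549 -0.51915891  0.03810656] [-0.049 -0.004  0.008 -0.033  0.005 -0.039]
```

View pics/p4.png

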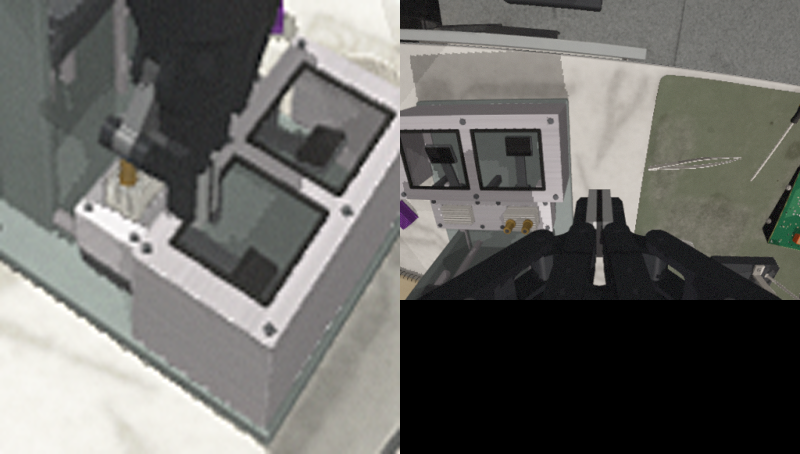

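The left pedal stays low, the heatsink with bushes stays raised, the bare one is flush with its lever up, and the arm is clear. I'll let the arm settle for one call, then hand in.

Emit:
play_rows --increments '[[[0,0,0,0,0,0,0],[0,0,0,0,0,0,0],[0,0,0,0,0,0,0],[0,0,0,0,0,0,0],[0,0,0,0,0,0,0]]]'

```text
time: 7.0
eef_pos: [0.4265, 0.1984, 0.2172]
orientation: [-0.156, 3.132, 0.0]
force: [0.3, -0.4, -0.1]
opening: -0.0003
```

```bash
python3 -c "
from h import *
o=observe(); print(o['eef_pos'],o['force'],abs(o['qvel']).max()); print(job_done())"
```

```text
[0.42648149 0.19844918 0.21717173] [ 0.2848369  -0.43283835 -0.10147283] 0.00487543606105483
the job is handed in; nothing more can be done
None
```

I pressed the left ejector lever down to its stop, withdrew, and handed the job in at about 7 s. The finished heatsink, the one with the two brass bushes, was in the left nest.

- **Press:** I went straight down through the left window with the fingers closed. The pedal moved at about 2–3 N. The force then rose to 25 N as the fingertips stopped at about 51 mm above the bench, where about 50 mm was expected.
- **Withdrawal:** I came straight up and moved aside. The force stayed within about 1 N of zero all the way out, so I saw no sign of touching the guard.
- **Last pictures:** The left pedal stayed down and the heatsink with bushes stood up out of its nest. The bare heatsink was still seated with its lever up. The tweezers had not visibly moved; the tray and spare heatsink were out of the last view, but the arm never went near them.
- **Disagreements:** The guard's corners fitted the press only to within about 5 mm in y. I aimed by the window centre instead, where the two cameras agreed to within 1 mm. I did not measure the pedal's height again after letting go; I only looked at it in the pictures.

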